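Stopper the casting flask and hold it up on the cam lift

TASK

Take the white tapered stopper out of the firebrick and set it fully into the neck of the steel casting flask, its collar flat on the rim. Then swing the cam lever under the flask up by its handle to the point of highest lift, lever standing straight up, and hold it there with the fingers: the lever springs back when let go, so finish while still holding it. Leave the crucible, the small dish and the ingot mould where they are.

Things in the scene. Friction and masses are not known exactly. Their poses are not given: they have to be found in the camera images.
- stopper_mid (a point): Centre (half-way up) of the loose white ceramic stopper, z up its axis; 78 mm tall, about 0.12 kg. From below: taper 28 mm long (18 to 29 mm dia), flat collar 45 mm dia and 6 mm thick, plain round stem 22 mm dia and 44 mm tall (the grip). The point is 5 mm above the collar's top, 11 mm above its underside, 39 mm below the stem's top. It starts upright in the brick's hole, collar on the brick.
- brick: Half firebrick, cream, 114 x 114 mm, 64 mm high, fixed. Origin at the centre of its underside, z up. A 35 mm hole, 45 mm deep, in the middle of its top holds the stopper at the start.
- flask_rim (a point): Centre of the flask's mouth, level with its rim, z up. Dark steel flask, body 78 mm dia, neck 50 mm outside dia, bore 34 mm dia and 34 mm deep; fixed on the 150 x 120 mm lift plate. Rim about 182 mm above the table with the lever at rest, 196 mm at the highest lift. Fully seated, the stopper's collar rests on the rim and the stopper's centre is 11 mm above this point.
- lever_pivot (a point): Point on the lever's turning axis (cam shaft), 42 mm above the table, fixed to the stand, in the plane in which lever_grip swings. y = turning axis, level, pointing out from the stand to the lever's side; z up; x level, the way the lever's end swings as it rises. The flask's axis is 135 mm away towards -y. The stand's base plate is 190 x 170 mm, centred under the flask.
- lever_grip (a point): Grip point, on the axis of the lever's handle: a level round black bar, 16 mm dia, parallel to the turning axis, standing 66 mm out sideways from the flat lever arm, 120 mm from the turning axis. 36 mm out from the arm, 35 mm from the bar's free end. At rest 85 mm above the table and 112 mm from lever_pivot on its -x side; with the lever straight up 162 mm high, straight over lever_pivot.
- cam_lever (a joint): Cam lever angle (rad). 0 = at rest, leaning to lever_pivot's -x side, 1.20 from upright; grows as it is raised; 1.20 = straight up = highest lift (flask raised 14 mm); beyond it the flask sinks again, stop at 1.70. The handle bar is one piece with the lever and turns with it. Raising takes some 4 to 8 N at the handle; spring and weight return it to 0 when let go.
- crucible: Bystander: loose clay crucible, open cup 85 mm tall, 76 mm dia at the rim. Origin at the centre of its underside.
- dish: Bystander: loose small white plastic bowl 64 mm dia, 28 mm high. Origin at the centre of its underside.
- ingot_mould: Bystander: loose dark steel ingot mould, a block 120 x 50 x 30 mm with a trough in its top. Origin at the centre of its underside.

How it is judged:
By the outcome, as a careful person would: the job done as asked, in the order asked, and still so for the second after the job is handed in, while the arm keeps its last pose, push and grip.
It also fails if it takes over 54 s, if anything falls off the work surface, if the arm or the gripper's body presses on something with over 40 N, if the wrist force passes 120 N, or if a joint passes its speed limit or range.

ROBOT

A 6-joint arm with a two-finger parallel gripper is mounted at the origin on the work surface. World frame = base frame: x ahead of the robot, y to its left, z up, the work surface at z = 0. Lengths are in m, angles in rad, forces in N, time in s.
With the tool pointing down it reaches from about 0.25 to 0.85 m from the base axis. Payload 12.5 kg.
Tool frame: the origin (TCP) lies at the centre of the arm's flange, where the gripper is bolted on; the fingertips stand 186 mm ahead of it and the grasp point (between the pads) lies 167 mm ahead of it (ctrl.grip_point_offset is the distance from the TCP to the grasp point, in m); y points along the fingers, z is the direction in which the jaws open and shut, and the axes are right-handed (so a half turn about y gives the same grasp; the last joint's range is limited). The gripper opens to 93 mm and grips with 3 to 60 N. Pads are 15 mm wide; open, the fingers measure 128 mm over their backs; the gripper's body (75 mm by 188 mm) begins 65 mm behind the grasp point.
Start: joints at [-1.334, 0.351, 1.652, -0, 1.139, -0.085], TCP at [0.174, -0.522, 0.405] pointing down, gripper open.
Joint ranges: [-2.75, 2.75], [-0.79, 2.1], [0.01, 2.65], [-1.57, 4.71], [0.07, 3.14], [-2.87, 2.87]. Speed limits (rad/s): [2.22, 2.22, 2.79, 3.14, 3.14, 3.14].

INTERFACE

Orientations are given as a 3x3 rotation matrix whose columns are the frame's x, y, z axes.
In Python, from bench import ctrl gives the robot as it stands.
- The arm moves only by the tool arm_command, never from a script. Its arguments are lists of equal length, an entry for each row: "linear": the shift along the tool's x, y, z in units of 25 mm (1.0 is 25 mm), a list of three; "twist": the turn about the tool's y in units of 5 degrees (1.0 is 5 degrees); "fingers": the closure in counts, from 0 (fully open) to 255 (shut). In form: {"linear": [[x, y, z], ...], "twist": [twist, ...], "fingers": [fingers, ...]}. A call has 1 to 20 rows; each row is the pose to reach, as a shift and turn from the pose commanded when the call began, along the tool's axes at that moment; what a row does not reach only later rows make up. A row lasts 1/12 s, in which the tool goes at most 41.7 mm and 7.16 degrees, less where a joint would pass 70% of its speed; a pose out of reach is approached as far as the arm can. A call with a gripper value outside its range is refused whole. The fingers move at their own pace and stop on an object; the grip force is fixed at half the most. Time passes only in rows, so rows that repeat a pose let the fingers close. It gives the time, the measured TCP pose, the force and the opening at its end, in the units of the state.
- ctrl.get_obs(): the state, without advancing time (a new reading comes with each control period).
- ctrl.snapshot(name): name is "scene" or "side" or "wrist"; returns a dict with "frame" (384x512x3 uint8, red, green, blue), "fx", "fy", "cx", "cy" (pixels), "world_from_camera" (4x4, takes a point from camera to world coordinates). Camera axes: x right, y up, looking along -z (the intrinsics and any distortion apply to the point x, -y, -z); pixel columns grow to the right and rows downward; lengths in m; the calibration is good to about 2 mm. A picture is of the moment at which its call begins. There is no depth.
- ctrl.job_done(): hands the job in, once; it reports no verdict.
Trained networks look in the newest picture that a camera, given by its name, has taken for a name from the list of things; names that differ only in an ending like _2 or _b are one class to them, and where a whole thing is asked for, a point or a joint stands for the part that bears it (a point fixed in the world has none). Each returns a list of dicts, best first, with "score" (0 to 1); they miss things now and then, are a little off and sometimes report something else, mostly with a low value. They report only what shows in the picture. A call takes as long as a camera call.
- ctrl.boxes_of(camera, thing): "xyz" ([x, y, z] in m, in world coordinates, good to about 4 mm: the middle of the surface that is visible of it).
The state is a dict: "time_s": time; "qpos": joint angles; "joint_vel": joint speeds; "joint_torque": joint torques, N m; "tool_pos": TCP position; "eef_rot": TCP orientation; "ft_force": force on the tool from outside, world axes, zero at the start; "ft_torque": the same for the moment, N m; "width": opening from 0.0 (shut) to 1.0 (fully open).
Only numpy, scipy, OpenCV 4.12 (cv2) and the standard library are available. Lean on these libraries where they do the work, as an engineer would, in place of code of your own. Each camera call takes 0.05 s, during which the arm holds its last target.

## Working session

There is one attempt and no reset: what is moved stays moved. The work goes in short steps, Python scripts to look and compute and a tool call to move; the robot and the scene stay as the last step left them, time stands still between calls to the robot, and variables do not carry over. Pictures are saved under pics/ and viewed, and the job is handed in when it is done.

Besides the shell and the picture viewer there is one more tool, called after "Emit:" as name(argument=value, ...), one argument or row to a line, values as JSON. arm_command: Moves the arm, as the interface text tells. Its arguments: {"type":"object","properties":{"linear":{"type":"array","items":{"type":"array","items":{"type":"number"}}},"twist":{"type":"array","items":{"type":"number"}},"fingers":{"type":"array","items":{"type":"number"}}},"required":["linear","twist","fingers"]}

```bash
mkdir -p pics; ls; cat > h.py <<'E'
import numpy as np, cv2
from bench import ctrl
def snap(n,f):
    s=ctrl.snapshot(n); cv2.imwrite('pics/'+f+'.png',cv2.cvtColor(s['frame'],cv2.COLOR_RGB2BGR)); return s
def proj(s,p):
    T=np.linalg.inv(np.array(s['world_from_camera'])); c=T[:3,:3]@np.array(p)+T[:3,3]
    return s['cx']+s['fx']*c[0]/-c[2], s['cy']+s['fy']*(-c[1])/-c[2]
def ray(s,u,v,z):
    T=np.array(s['world_from_camera']); d=T[:3,:3]@np.array([(u-s['cx'])/s['fx'],-(v-s['cy'])/s['fy'],-1]); o=T[:3,3]
    return o+d*(z-o[2])/d[2]
E
python3 - <<'E'
from h import *
o=ctrl.get_obs()
for k in o: print(k,np.round(o[k],4).tolist())
print(ctrl.grip_point_offset)
for c in ['scene','side','wrist']:
    s=snap(c,c+'0'); print(c,[ (k,np.round(s[k],4).tolist()) for k in s if k!='frame'])
    for t in ['stopper_mid','brick','flask_rim','lever_grip','crucible','dish','ingot_mould']:
        print(t,[(np.round(d['xyz'],3).tolist(),round(d['score'],2)) for d in ctrl.boxes_of(c,t)[:2]])
print(ctrl.get_obs()['time_s'])
E
```

```text
pics
time_s 0.0
qpos [-1.3336, 0.3513, 1.6525, -0.0, 1.139, -0.0846]
joint_vel [-0.0002, -0.0007, -0.0026, -0.0014, -0.0007, -0.0009]
joint_torque [0.0013, -49.7325, -28.5254, 0.07, 0.0256, -0.0001]
tool_pos [0.1739, -0.5216, 0.4042]
eef_rot [[-0.9487, -0.0003, 0.3163], [-0.3163, 0.0012, -0.9487], [-0.0001, -1.0, -0.0012]]
ft_force [-0.2067, 0.142, 0.0107]
ft_torque [-0.0004, -0.054, 0.0083]
width 0.9998
0.1673
scene [('fx', 438.0291), ('fy', 438.0291), ('cx', 253.9514), ('cy', 193.1973), ('world_from_camera', [[-0.528, -0.696, 0.4867, 1.1774], [0.8492, -0.4398, 0.2923, 0.3792], [0.0106, 0.5676, 0.8232, 1.1426], [0.0, 0.0, 0.0, 1.0]])]
stopper_mid [([0.546, -0.341, 0.073], 0.6)]
brick [([0.551, -0.328, 0.06], 0.86)]
flask_rim [([0.629, -0.08, 0.086], 0.61), ([0.63, 0.37, 0.017], 0.58)]
lever_grip [([0.516, -0.005, 0.077], 0.79), ([0.628, 0.37, 0.016], 0.19)]
crucible [([0.488, 0.356, 0.055], 0.7)]
dish [([0.628, 0.368, 0.016], 0.75)]
ingot_mould [([0.718, -0.304, 0.026], 0.69)]
side [('fx', 347.6618), ('fy', 347.6618), ('cx', 257.1662), ('cy', 193.7335), ('world_from_camera', [[0.9756, 0.159, -0.1514, 0.441], [-0.2195, 0.6877, -0.692, -0.579], [-0.0059, 0.7084, 0.7058, 0.7241], [0.0, 0.0, 0.0, 1.0]])]
stopper_mid [([0.532, -0.357, 0.07], 0.82)]
brick [([0.531, -0.355, 0.066], 0.76)]
flask_rim [([0.594, -0.113, 0.092], 0.57)]
lever_grip [([0.51, -0.009, 0.079], 0.79)]
crucible [([0.498, 0.331, 0.062], 0.6)]
dish [([0.586, -0.125, 0.09], 0.67), ([0.641, 0.383, 0.016], 0.53)]
ingot_mould [([0.715, -0.314, 0.031], 0.78), ([0.529, -0.355, 0.061], 0.66)]
wrist [('fx', 271.7855), ('fy', 271.7855), ('cx', 254.3423), ('cy', 192.4817), ('world_from_camera', [[0.3159, 0.9053, 0.2839, 0.2531], [-0.9488, 0.3016, 0.0941, -0.4959], [-0.0004, -0.2991, 0.9542, 0.3841], [0.0, 0.0, 0.0, 1.0]])]
stopper_mid []
brick []
flask_rim []
lever_grip []
crucible []
dish []
ingot_mould []
1.2
```

View pics/scene0.png

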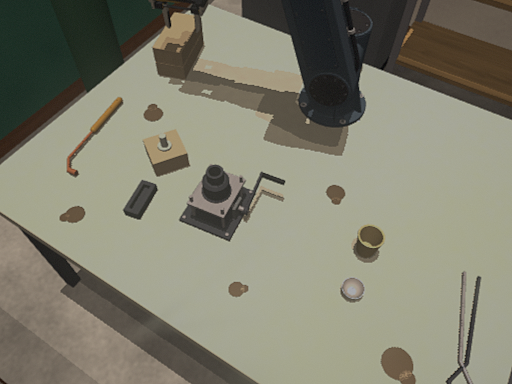

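View pics/side0.png

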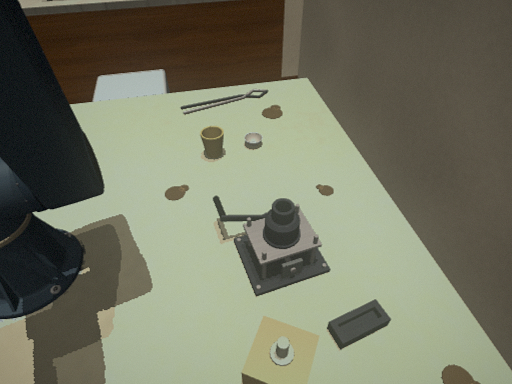

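```bash
python3 - <<'E'
import cv2
a=cv2.imread('pics/scene0.png'); cv2.imwrite('pics/sc_flask.png',cv2.resize(a[110:270,200:360],None,fx=4,fy=4,interpolation=2)[:600])
b=cv2.imread('pics/side0.png'); cv2.imwrite('pics/si_flask.png',cv2.resize(b[90:240,220:420],None,fx=4,fy=4,interpolation=2))
cv2.imwrite('pics/sc_st.png',cv2.resize(a[90:240,30:180],None,fx=4,fy=4,interpolation=2))
cv2.imwrite('pics/si_st.png',cv2.resize(b[200:350,220:370],None,fx=4,fy=4,interpolation=2))
E
```

```text
(no output)
```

View pics/sc_flask.png

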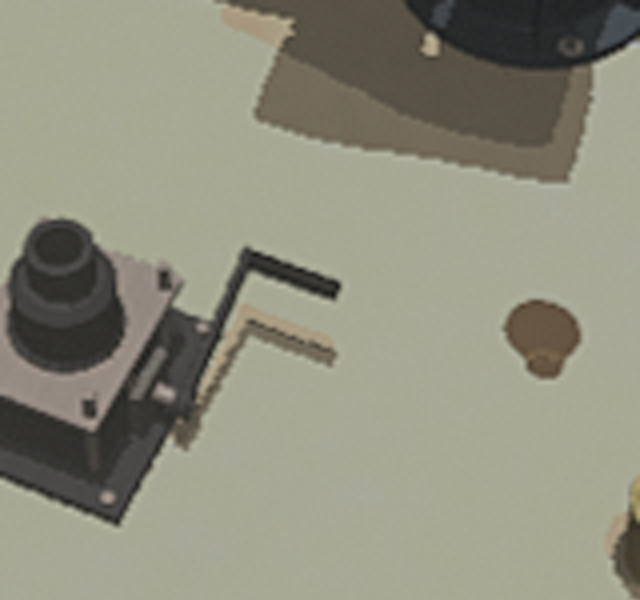

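View pics/si_flask.png

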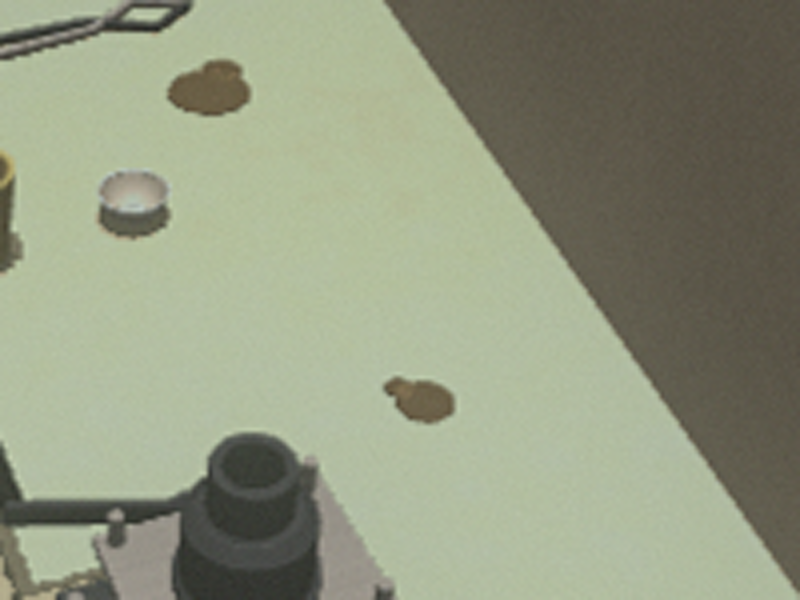

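View pics/sc_st.png

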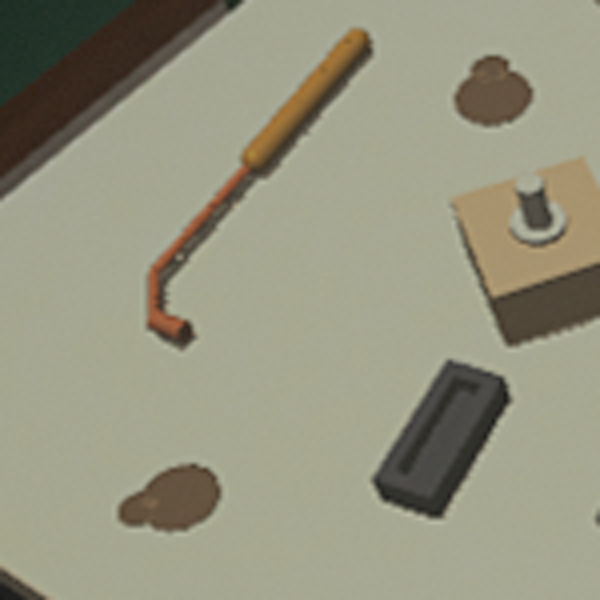

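View pics/si_st.png

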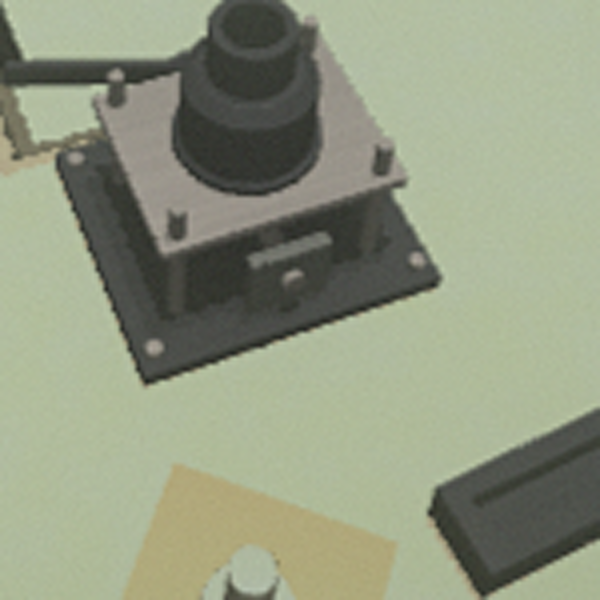

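```bash
python3 - <<'E'
from h import *
a=ctrl.snapshot('scene'); b=ctrl.snapshot('side')
def P(s,x,y,ox,oy,z): 
    r=ray(s,x/4+ox,y/4+oy,z); return np.round(r,4)
def tri(u1,u2):
    # least squares
    from numpy.linalg import lstsq,inv
    A=[];B=[]
    for s,(u,v) in ((a,u1),(b,u2)):
        T=np.array(s['world_from_camera']); d=T[:3,:3]@np.array([(u-s['cx'])/s['fx'],-(v-s['cy'])/s['fy'],-1]); d/=np.linalg.norm(d)
        M=np.eye(3)-np.outer(d,d); A.append(M);B.append(M@T[:3,3])
    x=lstsq(np.vstack(A),np.hstack(B),rcond=None); return np.round(x[0],4),np.sqrt(x[1])
A=(30,90);Bs=(220,200);F=(200,110);G=(220,90)
print('stem top',P(a,530,183,*A,.114),P(b,253,566,*Bs,.114),tri((162.5,135.75),(283.25,341.5)))
print('rim',P(a,59,245,*F,.182),P(b,253,468,*G,.182),tri((214.75,171.25),(283.25,207)))
print('bar end', P(a,334,289,*F,.085),'arm corner',P(a,248,257,*F,.085))
print('side base corners',[P(b,x,y,*Bs,.01) for x,y in((62,155),(148,382),(440,280))])
print('scene base corners',[P(a,x,y,*F,.01) for x,y in((118,522),)])
print('brick corners',[P(b,x,y,*Bs,.064) for x,y in((176,464),(397,542))],[P(a,x,y,*A,.064) for x,y in((452,203),(497,297),(585,160))])
bb=b['frame'][180:260,200:270]; cv2.imwrite('pics/lev.png',cv2.cvtColor(cv2.resize(bb,None,fx=7,fy=7,interpolation=2),cv2.COLOR_RGB2BGR))
E
```

```text
stem top [ 0.5368 -0.343   0.114 ] [ 0.5361 -0.3469  0.114 ] (array([ 0.5358, -0.3453,  0.1113]), array([0.00117496]))
rim [ 0.6049 -0.092   0.182 ] [ 0.6025 -0.099   0.182 ] (array([ 0.6031, -0.0945,  0.1777]), array([0.00126688]))
bar end [0.4713 0.0573 0.085 ] arm corner [ 0.4801 -0.0125  0.085 ]
side base corners [array([ 0.5037, -0.0266,  0.01  ]), array([ 0.5226, -0.1952,  0.01  ]), array([ 0.7067, -0.169 ,  0.01  ])]
scene base corners [array([0.6886, 0.0053, 0.01  ])]
brick corners [array([ 0.5202, -0.2709,  0.064 ]), array([ 0.6139, -0.3321,  0.064 ])] [array([ 0.5566, -0.4178,  0.064 ]), array([ 0.6129, -0.3251,  0.064 ]), array([ 0.4613, -0.3557,  0.064 ])]
```

View pics/lev.png

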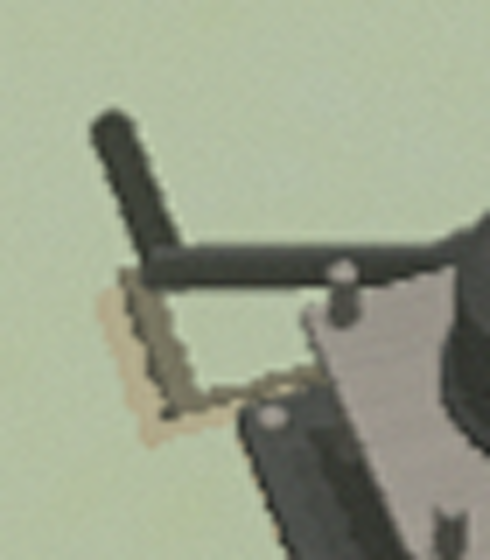

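Emit:
arm_command(
  linear=[
    [-1.3,0,-0.2],
    [-2.6,0,-0.4],
    [-3.9,0,-0.5],
    [-5.2,0,-0.7],
    [-6.5,0,-0.9],
    [-7.8,0,-1.1],
    [-9.1,0,-1.2],
    [-10.4,0,-1.4],
    [-11.7,0,-1.6],
    [-13,0,-1.8],
    [-14.3,0,-1.9],
    [-15.5,0,-2.1],
    [-15.97,0,-2.12],
    [-15.97,0,-2.12],
    [-15.97,0,-2.12],
  ],
  twist=[-1.3,-2.6,-3.9,-5.2,-6.5,-7.8,-9.1,-10.4,-11.7,-13,-14.3,-15.5,-15.76,-15.76,-15.76],
  fingers=[0,0,0,0,0,0,0,0,0,0,0,0,0,0,0],
)

```text
time_s: 2.55
tool_pos: [0.5357, -0.3453, 0.4044]
eef_rot: [[0.124, -0.001, 0.992], [-0.992, 0.0, 0.124], [-0.0, -1.0, -0.001]]
ft_force: [-0.1, -0.3, 0.5]
width: 0.997
```

```bash
python3 - <<'E'
from h import *
s=snap('wrist','w1')
o=ctrl.get_obs()
for k in o: print(k,np.round(o[k],4).tolist())
print([np.round(s[k],4).tolist() for k in ['world_from_camera']])
for z in (.114,.07): print(proj(s,[.536,-.345,z]))
for t in ['stopper_mid','flask_rim','lever_grip']:
        print(t,[(np.round(d['xyz'],3).tolist(),round(d['score'],2)) for d in ctrl.boxes_of('wrist',t)[:2]])
E
```

```text
time_s 2.6
qpos [-0.6466, 0.5102, 1.4095, -0.0004, 1.2224, -0.7703]
joint_vel [-0.0152, -0.0084, 0.0071, 0.0006, -0.0004, -0.0054]
joint_torque [1.4782, -59.3364, -30.11, 0.0991, 0.0585, -0.0095]
tool_pos [0.5352, -0.3457, 0.4046]
eef_rot [[0.1236, -0.0007, 0.9923], [-0.9923, 0.0, 0.1236], [-0.0001, -1.0, -0.0006]]
ft_force [-0.5086, -0.1864, 0.5516]
ft_torque [-0.0014, -0.0852, -0.0319]
width 1.0057
[[[0.9923, -0.1187, -0.0362, 0.5249], [0.1241, 0.947, 0.2962, -0.2629], [-0.0009, -0.2985, 0.9544, 0.3837], [0.0, 0.0, 0.0, 1.0]]]
(np.float64(255.33179118093435), np.float64(191.130425320574))
(np.float64(255.23543169590428), np.float64(180.29588207162158))
stopper_mid [([0.532, -0.347, 0.071], 0.65)]
flask_rim []
lever_grip [([0.609, -0.154, 0.045], 0.52)]
```

View pics/w1.png

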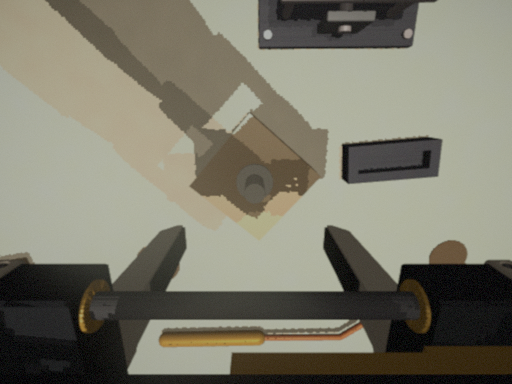

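Emit:
arm_command(
  linear=[
    [0,1,0],
    [0,2,0],
    [0,3,0],
    [0,4,0],
    [0,4.8,0],
    [0,5.3,0],
    [0,5.6,0],
    [0,5.6,0],
    [0,5.6,0],
    [0,5.6,0],
    [0,5.6,0],
    [0,5.6,0],
    [0,5.6,0],
    [0,5.6,0],
    [0,5.6,0],
    [0,5.6,0],
    [0,5.6,0],
    [0,5.6,0],
  ],
  twist=[0,0,0,0,0,0,0,0,0,0,0,0,0,0,0,0,0,0],
  fingers=[0,0,0,0,0,0,0,0,0,255,255,255,255,255,255,255,255,255],
)

```text
time_s: 4.25
tool_pos: [0.536, -0.3452, 0.2647]
eef_rot: [[0.126, -0.0, 0.992], [-0.992, 0.0, 0.126], [-0.0, -1.0, -0.0]]
ft_force: [-0.3, -0.8, 0.2]
width: 0.4
```

```bash
python3 - <<'E'
from h import *
s=snap('wrist','w2')
o=ctrl.get_obs()
for k in ['time_s','tool_pos','ft_force','width']: print(k,np.round(o[k],4).tolist())
E
```

```text
time_s 4.3
tool_pos [0.536, -0.3452, 0.2647]
ft_force [0.1376, -0.2413, 0.307]
width 0.3612
```

View pics/w2.png

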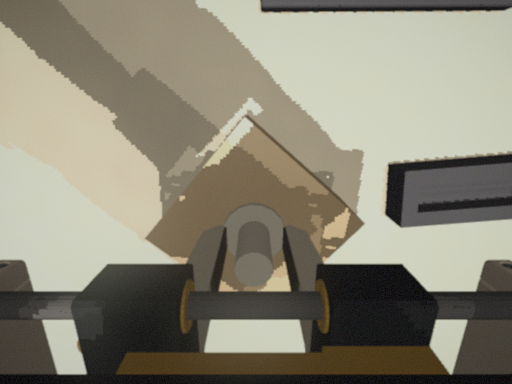

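Emit:
arm_command(
  linear=[
    [0,0,0],
    [0,0,0],
    [0,0,0],
    [0,0,0],
    [0,0,0],
    [0,0,0],
    [0,0,0],
  ],
  twist=[0,0,0,0,0,0,0],
  fingers=[255,255,255,255,255,255,255],
)

```text
time_s: 4.88
tool_pos: [0.536, -0.3452, 0.2647]
eef_rot: [[0.126, -0.0, 0.992], [-0.992, 0.0, 0.126], [-0.0, -1.0, -0.0]]
ft_force: [-0.2, 0.1, -0.1]
width: 0.225
```

```bash
python3 - <<'E'
from h import *
s=snap('wrist','w3')
o=ctrl.get_obs()
for k in ['time_s','tool_pos','ft_force','width']: print(k,np.round(o[k],4).tolist())
p=o['tool_pos']
print(proj(s,[p[0],p[1],.114]),proj(s,[p[0],p[1],.07]))
b=s['frame'][180:300,190:320]; cv2.imwrite('pics/w3c.png',cv2.cvtColor(cv2.resize(b,None,fx=5,fy=5,interpolation=2),cv2.COLOR_RGB2BGR))
E
```

```text
time_s 4.9333
tool_pos [0.536, -0.3452, 0.2647]
ft_force [-0.2914, -0.4044, -0.658]
width 0.2309
(np.float64(255.28243663896131), np.float64(266.44028542063813)) (np.float64(255.09106409486097), np.float64(231.46923743726938))
```

View pics/w3c.png

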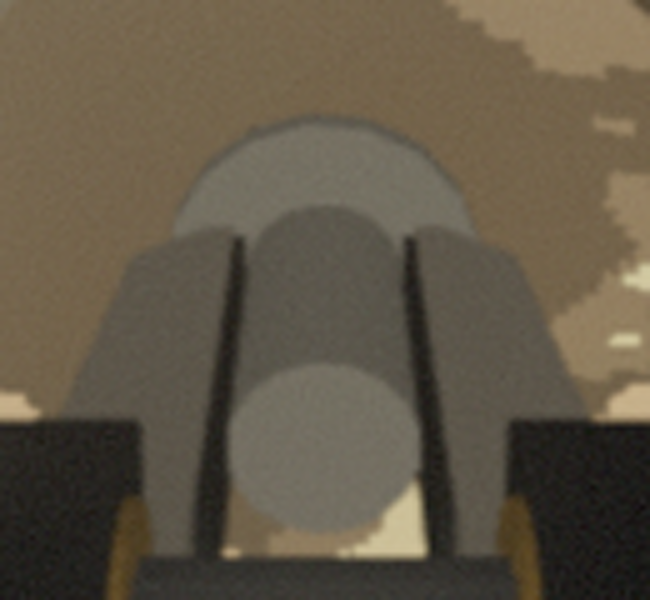

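Emit:
arm_command(
  linear=[
    [0,-0.3,0],
    [0,-1,0],
    [0,-2,0],
    [0,-3.1,0],
    [0,-4.3,0],
    [0,-5.5,0],
    [0,-6.6,0],
    [0,-7.4,0],
    [0,-7.6,0],
    [0,-7.6,0],
  ],
  twist=[0,0,0,0,0,0,0,0,0,0],
  fingers=[255,255,255,255,255,255,255,255,255,255],
)

```text
time_s: 5.77
tool_pos: [0.5359, -0.3451, 0.4562]
eef_rot: [[0.126, 0.002, 0.992], [-0.992, -0.002, 0.126], [0.002, -1.0, 0.002]]
ft_force: [-0.0, -0.1, -0.9]
width: 0.23
```

Emit:
arm_command(
  linear=[
    [-0.4,0,0.2],
    [-1.3,0,0.5],
    [-2.3,0,0.9],
    [-3.4,0,1.4],
    [-4.5,0,1.9],
    [-5.6,0,2.3],
    [-6.7,0,2.8],
    [-7.8,0,3.2],
    [-8.7,0,3.6],
    [-9.3,0,3.85],
    [-9.57,0,3.96],
    [-9.57,0,3.96],
    [-9.57,0,3.96],
    [-9.57,0,3.96],
  ],
  twist=[0,0,0,0,0,0,0,0,0,0,0,0,0,0],
  fingers=[255,255,255,255,255,255,255,255,255,255,255,255,255,255],
)

```text
time_s: 6.93
tool_pos: [0.6038, -0.0962, 0.4542]
eef_rot: [[0.125, -0.001, 0.992], [-0.992, -0.0, 0.125], [-0.0, -1.0, -0.001]]
ft_force: [-0.4, -0.7, -2.0]
width: 0.226
```

```bash
python3 - <<'E'
from h import *
s=snap('wrist','w4')
o=ctrl.get_obs()
for k in ['time_s','tool_pos','ft_force','width']: print(k,np.round(o[k],4).tolist())
p=o['tool_pos']
print(proj(s,[p[0],p[1],.182]),proj(s,[.604,-.0955,.182]))
def cr(s,x,y,w,h,f,n): 
    b=s['frame'][y:y+h,x:x+w]; cv2.imwrite('pics/%s.png'%n,cv2.cvtColor(cv2.resize(b,None,fx=f,fy=f,interpolation=2),cv2.COLOR_RGB2BGR))
cr(s,180,80,150,150,4,'w4c')
a=snap('scene','sc4'); b=snap('side','si4')
u=[int(t) for t in proj(a,[.604,-.0955,.22])]; cr(a,u[0]-60,u[1]-60,120,120,4,'sc4c'); print(u)
u=[int(t) for t in proj(b,[.604,-.0955,.22])]; cr(b,u[0]-60,u[1]-60,120,120,4,'si4c'); print(u)
E
```

```text
time_s 6.9833
tool_pos [0.6038, -0.0963, 0.4543]
ft_force [-0.5416, -0.6608, -1.3051]
width 0.2225
(np.float64(255.1049634344247), np.float64(197.00856517326608)) (np.float64(255.39796191207924), np.float64(196.24879834743197))
[212, 161]
[284, 193]
```

View pics/w4c.png

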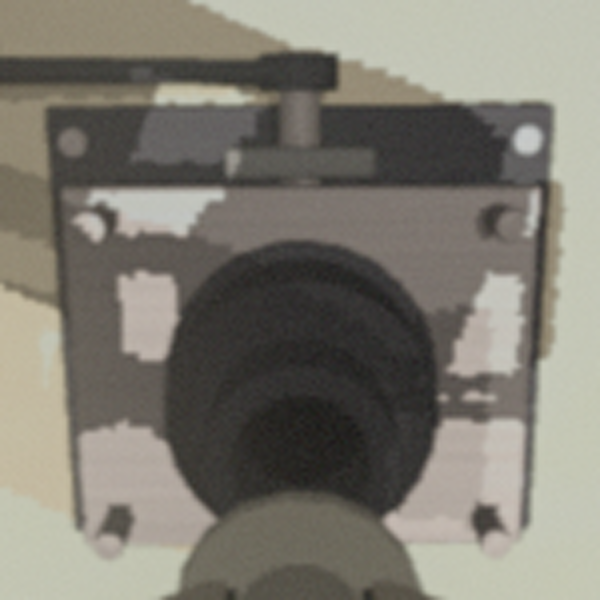

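View pics/sc4c.png

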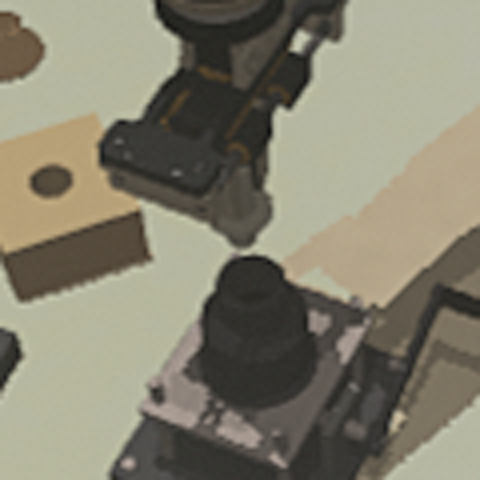

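View pics/si4c.png

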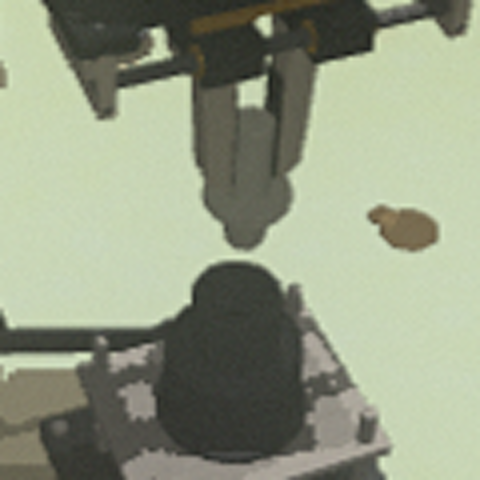

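```bash
cat >> h.py <<'E'
def circ(img,s,c,r,f,x,y,col):
    t=np.linspace(0,2*np.pi,90); pts=np.array([proj(s,[c[0]+r*np.cos(k),c[1]+r*np.sin(k),c[2]]) for k in t])
    cv2.polylines(img,[np.int32(((pts-[x,y]+.5)*f)*16)],True,col,1,cv2.LINE_AA,4)
def crop(s,x,y,w,h,f,g=1.0):
    b=s['frame'][y:y+h,x:x+w]; b=np.clip(255*(b/255.)**g,0,255).astype(np.uint8)
    return cv2.cvtColor(cv2.resize(b,None,fx=f,fy=f,interpolation=cv2.INTER_CUBIC),cv2.COLOR_RGB2BGR)
E
python3 - <<'E'
from h import *
p=[.604,-.0955]
t=[.6038,-.0963]
for n,x,y in (('wrist',190,150),('scene',170,110),('side',235,140)):
    s=ctrl.snapshot(n); f=6; im=crop(s,x,y,100,100,f,.5)
    circ(im,s,p+[.182],.025,f,x,y,(0,0,255)); circ(im,s,p+[.182],.017,f,x,y,(0,255,255))
    gz=.4543-.1673
    circ(im,s,t+[gz-27e-3],.0225,f,x,y,(0,255,0)); circ(im,s,t+[gz+17e-3],.011,f,x,y,(255,255,0)); circ(im,s,t+[gz-61e-3],.009,f,x,y,(255,0,0))
    cv2.imwrite('pics/ov_%s.png'%n,im)
E
```

```text
(no output)
```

View pics/ov_wrist.png

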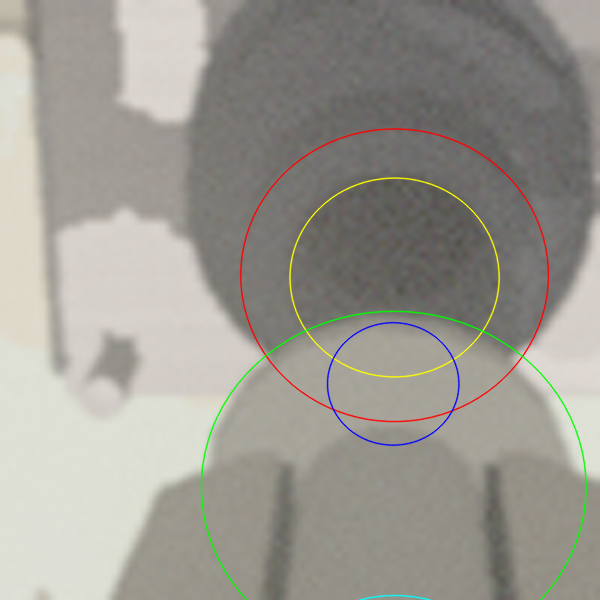

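View pics/ov_scene.png

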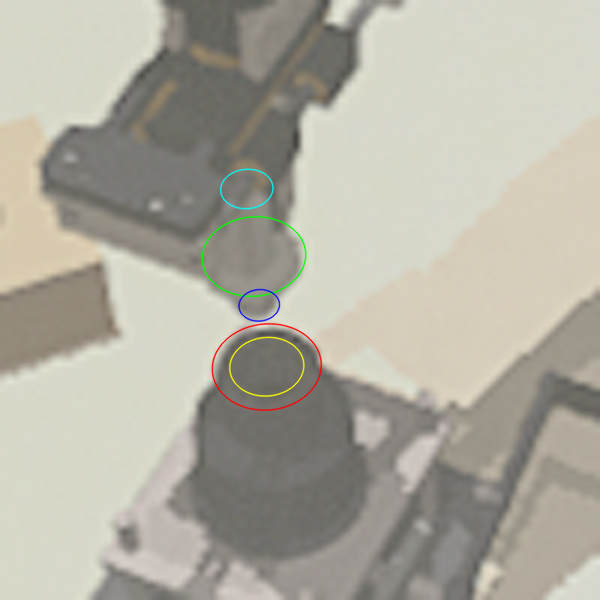

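View pics/ov_side.png

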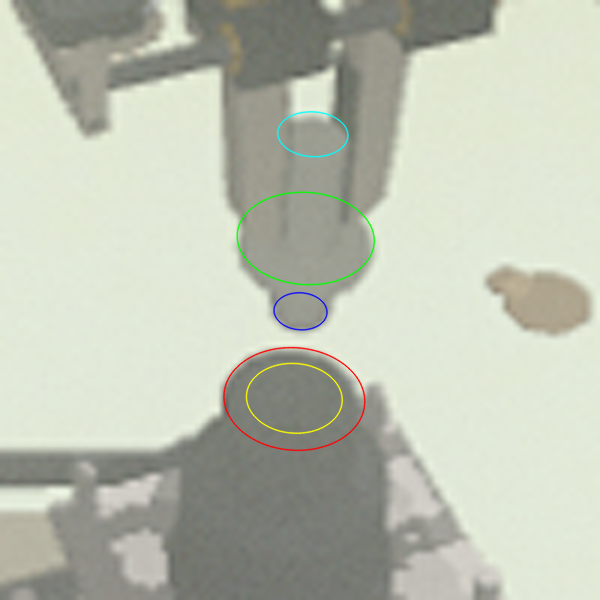

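```bash
python3 - <<'E'
from h import *
p=[.604,-.0955]
im=[]
for n,x,y,w in (('wrist',190,140,100),('scene',185,140,60),('side',255,175,60)):
    fr=np.mean([ctrl.snapshot(n)['frame'].astype(float) for _ in range(4)],0)
    s=ctrl.snapshot(n); f=400//w
    g=fr[y:y+w,x:x+w].mean(2); g=np.clip((g-20)/(75-20),0,1)*255
    g=cv2.cvtColor(cv2.resize(g.astype(np.uint8),None,fx=f,fy=f,interpolation=2),cv2.COLOR_GRAY2BGR)
    g2=g.copy()
    circ(g2,s,p+[.182],.025,f,x,y,(0,0,255)); circ(g2,s,p+[.182],.017,f,x,y,(0,255,255))
    m=np.zeros((400,800,3),np.uint8); m[:g.shape[0],:g.shape[1]]=g; m[:g.shape[0],400:400+g.shape[1]]=g2
    cv2.imwrite('pics/e_%s.png'%n,m)
E
```

```text
(no output)
```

View pics/e_wrist.png

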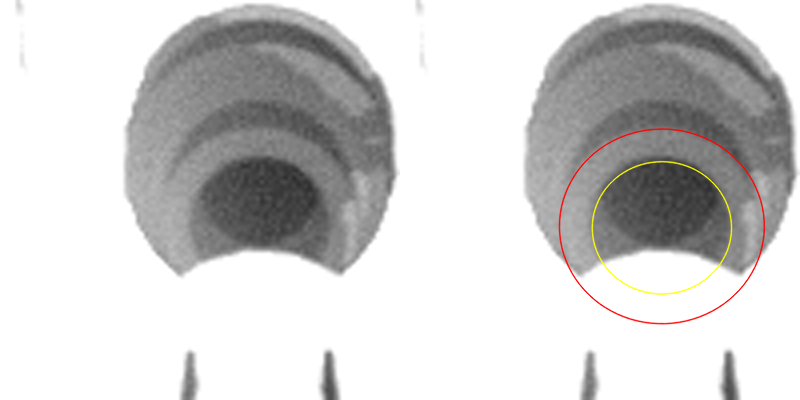

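View pics/e_scene.png

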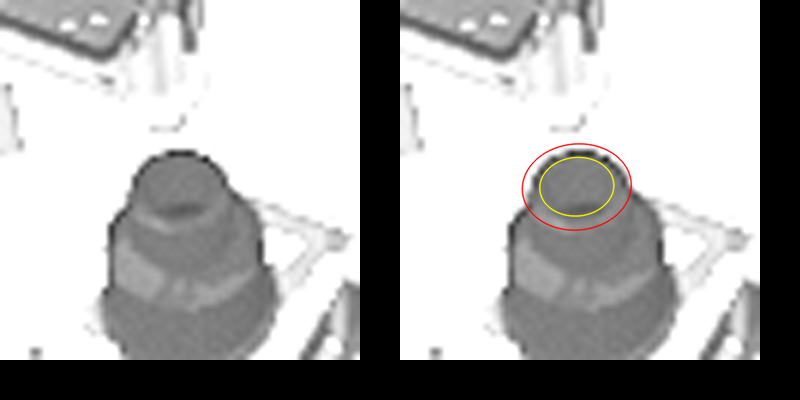

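View pics/e_side.png

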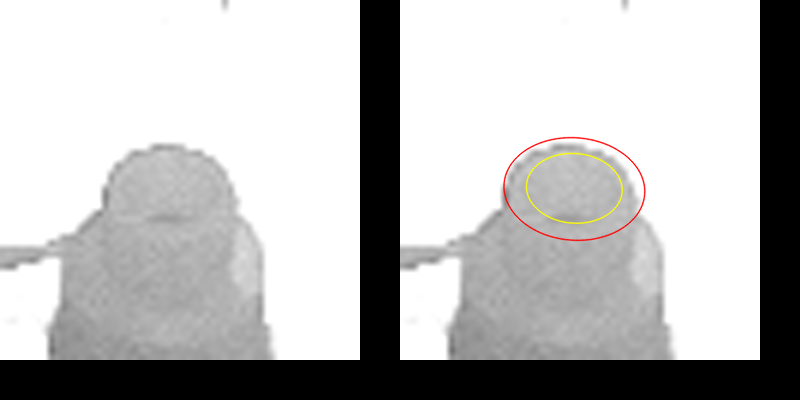

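Emit:
arm_command(
  linear=[
    [-0.1,0.4,-0.02],
    [-0.1,0.9,-0.02],
    [-0.1,1.4,-0.02],
    [-0.1,1.8,-0.02],
    [-0.1,2.0,-0.02],
    [-0.1,2.0,-0.02],
    [-0.1,2.0,-0.02],
  ],
  twist=[0,0,0,0,0,0,0],
  fingers=[255,255,255,255,255,255,255],
)

```text
time_s: 8.57
tool_pos: [0.6033, -0.093, 0.4048]
eef_rot: [[0.126, -0.0, 0.992], [-0.992, 0.0, 0.126], [-0.0, -1.0, -0.0]]
ft_force: [-0.4, -0.1, 0.2]
width: 0.227
```

```bash
cat > look.py <<'E'
from h import *
import sys
tag=sys.argv[1]
o=ctrl.get_obs()
for k in ['time_s','tool_pos','ft_force','ft_torque','width']: print(k,np.round(o[k],4).tolist())
t=list(o['tool_pos'][:2]); gz=o['tool_pos'][2]-.1673
m=np.zeros((400,1200,3),np.uint8)
for i,(n,x,y,w) in enumerate((('wrist',190,140,100),('scene',170,110,80),('side',240,150,80))):
    s=ctrl.snapshot(n); f=400//w
    g=s['frame'][y:y+w,x:x+w]; g=np.clip((g.astype(float)-15)/(140-15),0,1)**.7*255
    g=cv2.cvtColor(cv2.resize(g.astype(np.uint8),None,fx=f,fy=f,interpolation=2),cv2.COLOR_RGB2BGR)
    circ(g,s,t+[gz-33e-3],.0225,f,x,y,(0,255,0)); circ(g,s,[.603,-.0945,.182],.017,f,x,y,(0,255,255))
    m[:g.shape[0],400*i:400*i+g.shape[1]]=g
cv2.imwrite('pics/%s_a.png'%tag,m[:,:400]); cv2.imwrite('pics/%s_b.png'%tag,m[:,400:])
E
python3 look.py l1
```

```text
time_s 8.5667
tool_pos [0.6033, -0.093, 0.4048]
ft_force [-0.4349, -0.1379, 0.2317]
ft_torque [-0.0386, -0.0487, -0.0208]
width 0.2271
```

View pics/l1_a.png

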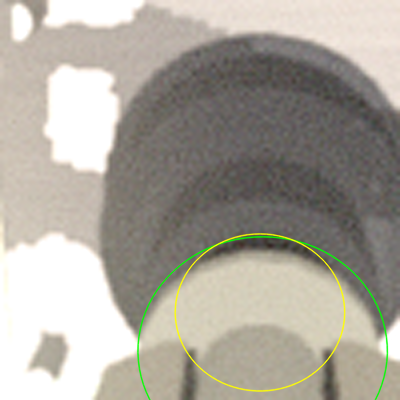

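View pics/l1_b.png

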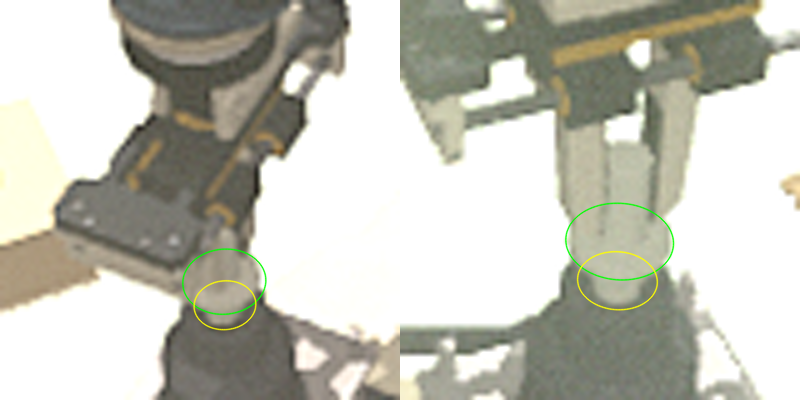

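Emit:
arm_command(
  linear=[
    [0.03,0.1,0],
    [0.03,0.2,0],
    [0.03,0.3,0],
    [0.03,0.4,0],
    [0.03,0.5,0],
    [0.03,0.6,0],
    [0.03,0.7,0],
    [0.03,0.7,0],
  ],
  twist=[0,0,0,0,0,0,0,0],
  fingers=[255,255,255,255,255,255,255,255],
)

```text
time_s: 9.38
tool_pos: [0.6032, -0.0937, 0.3866]
eef_rot: [[0.126, -0.001, 0.992], [-0.992, 0.0, 0.126], [-0.0, -1.0, -0.001]]
ft_force: [0.8, 0.7, -1.9]
width: 0.224
```

```bash
python3 look.py l2
```

```text
time_s 9.3833
tool_pos [0.6032, -0.0937, 0.3866]
ft_force [0.7831, 0.6974, -1.8904]
ft_torque [-0.0381, -0.0761, 0.0244]
width 0.2238
```

View pics/l2_b.png

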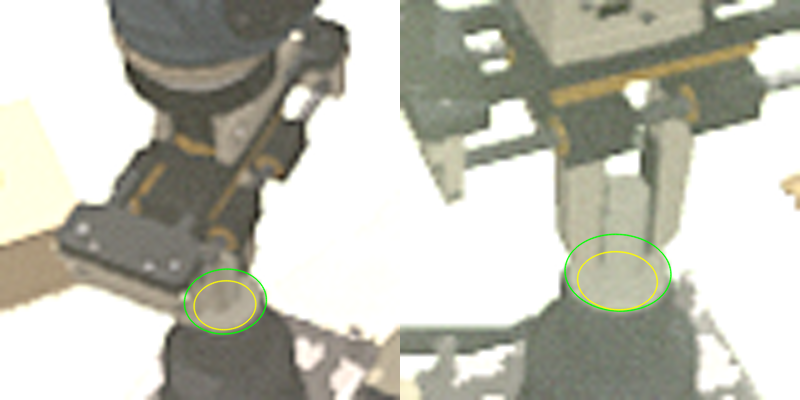

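View pics/l2_a.png

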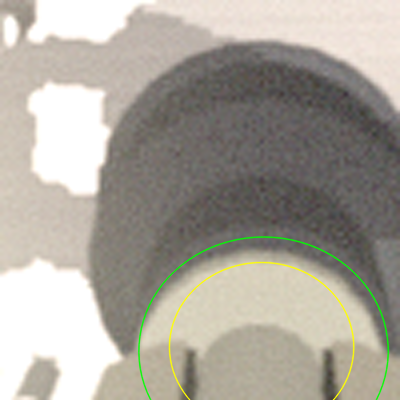

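Emit:
arm_command(
  linear=[
    [0,0.06,0],
    [0,0.12,0],
    [0,0.18,0],
    [0,0.18,0],
    [0,0.18,0],
  ],
  twist=[0,0,0,0,0],
  fingers=[255,255,255,255,255],
)

```text
time_s: 9.95
tool_pos: [0.6033, -0.0937, 0.3827]
eef_rot: [[0.126, -0.0, 0.992], [-0.992, 0.0, 0.126], [-0.0, -1.0, -0.0]]
ft_force: [-0.6, 0.3, -1.1]
width: 0.225
```

Emit:
arm_command(
  linear=[
    [0,0.03,0],
    [0,0.06,0],
    [0,0.09,0],
    [0,0.12,0],
    [0,0.12,0],
  ],
  twist=[0,0,0,0,0],
  fingers=[255,255,255,255,255],
)

```text
time_s: 10.37
tool_pos: [0.6032, -0.0937, 0.3822]
eef_rot: [[0.126, 0.001, 0.992], [-0.992, -0.0, 0.126], [0.001, -1.0, 0.001]]
ft_force: [-8.2, 2.4, 19.4]
width: 0.224
```

Emit:
arm_command(
  linear=[
    [0,-0.04,0],
    [0,-0.04,0],
    [0,-0.04,0],
    [0,-0.04,0],
    [0,-0.04,0],
    [0,-0.04,0],
    [0,-0.04,0],
    [0,-0.04,0],
    [0,-0.04,0],
    [0,-0.04,0],
  ],
  twist=[0,0,0,0,0,0,0,0,0,0],
  fingers=[255,255,120,120,120,120,120,120,120,120],
)

```text
time_s: 11.2
tool_pos: [0.6033, -0.0937, 0.3807]
eef_rot: [[0.126, -0.0, 0.992], [-0.992, 0.0, 0.126], [-0.0, -1.0, -0.0]]
ft_force: [-0.3, -0.7, -1.2]
width: 0.533
```

```bash
python3 look.py l3
```

```text
time_s 11.2
tool_pos [0.6033, -0.0937, 0.3807]
ft_force [-0.3451, -0.6996, -1.1884]
ft_torque [-0.0415, -0.1119, 0.0086]
width 0.5326
```

View pics/l3_b.png

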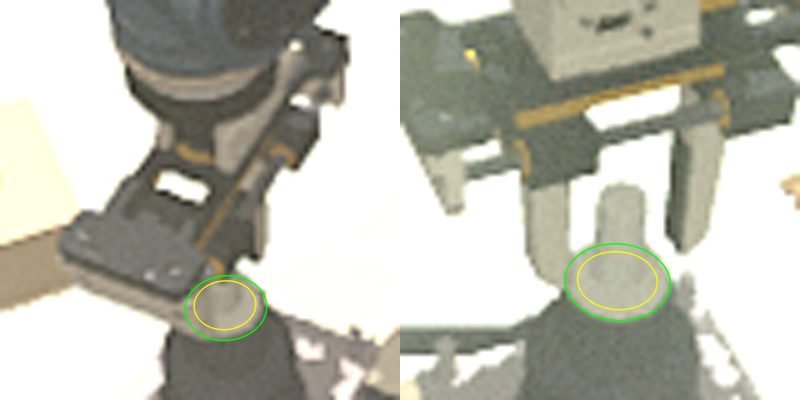

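View pics/l3_a.png

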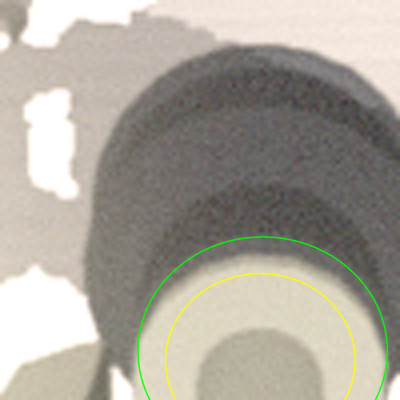

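Emit:
arm_command(
  linear=[
    [0,-0.3,0],
    [0,-1,0],
    [0,-1.8,0],
    [0,-2.4,0],
    [-0.6,-2.6,-0.5],
    [-1.6,-2.6,-1.3],
    [-2.7,-2.6,-2.3],
    [-3.8,-2.6,-3.2],
    [-4.8,-2.6,-4.0],
    [-5.36,-2.6,-4.49],
    [-5.36,-2.6,-4.49],
    [-5.36,-2.6,-4.49],
  ],
  twist=[0,0,0,0,0,0,0,0,0,0,0,0],
  fingers=[120,120,120,120,60,60,60,60,60,60,60,60],
)

```text
time_s: 12.35
tool_pos: [0.4749, 0.0255, 0.4467]
eef_rot: [[0.127, 0.001, 0.992], [-0.992, -0.0, 0.127], [0.0, -1.0, 0.001]]
ft_force: [0.5, 0.4, -0.8]
width: 0.764
```

```bash
python3 - <<'E'
from h import *
o=ctrl.get_obs()
for k in ['time_s','tool_pos','ft_force','width']: print(k,np.round(o[k],4).tolist())
for n,x,y,w,f in (('wrist',0,0,512,1.5),('scene',180,120,120,5),('side',200,130,140,4)):
    s=ctrl.snapshot(n)
    g=s['frame'][y:min(y+w,384),x:x+w]
    g=cv2.cvtColor(cv2.resize(g,None,fx=f,fy=f,interpolation=2),cv2.COLOR_RGB2BGR)
    if n!='wrist': circ(g,s,[.603,-.0945,.182],.0225,f,x,y,(0,255,0));circ(g,s,[.603,-.0945,.232],.011,f,x,y,(0,0,255))
    P=[.475,.025,.085]; d=np.array([-.125,.992,0]); 
    a=[(np.array(proj(s,np.array(P)+d*k))-[x,y]+.5)*f for k in (-.036,.035)]
    if n=='wrist': cv2.line(g,tuple(int(t) for t in a[0]),tuple(int(t) for t in a[1]),(0,0,255),1)
    print(n,a)
    cv2.imwrite('pics/m_%s.png'%n,g)
E
```

```text
time_s 12.35
tool_pos [0.4749, 0.0255, 0.4467]
ft_force [0.5091, 0.36, -0.7815]
width 0.7641
wrist [array([382.29260186, 303.24567387]), array([382.4505617 , 222.84925034])]
scene [array([415.54670663, 274.36974241]), array([524.07744667, 314.72708132])]
side [array([ 94.3145516 , 348.16047207]), array([ 64.15100971, 270.49140907])]
```

View pics/m_wrist.png

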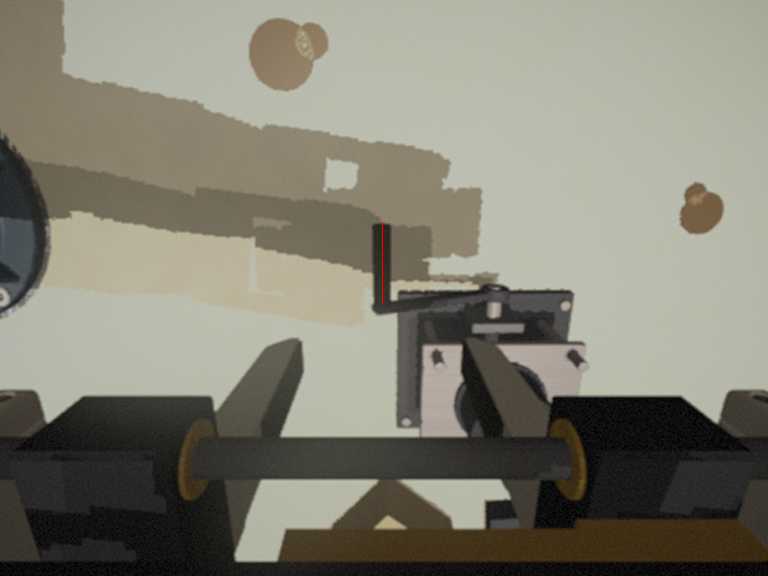

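View pics/m_scene.png

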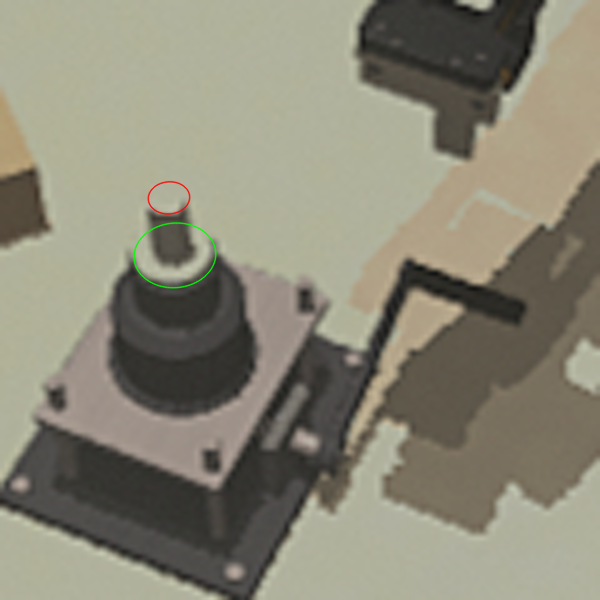

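View pics/m_side.png

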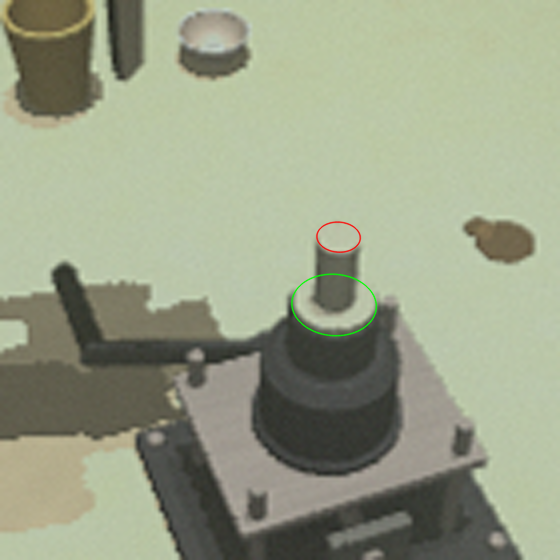

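Emit:
arm_command(
  linear=[
    [0,0.4,0],
    [0,1.3,0],
    [0,2.4,0],
    [0,3.5,0],
    [0,4.6,0],
    [0,5.7,0],
    [0,6.7,0],
    [0,7.4,0],
    [0,7.75,0],
    [0,7.75,0],
    [0,7.75,0],
    [0,7.75,0],
    [0,7.75,0],
    [0,7.75,0],
    [0,7.75,0],
    [0,7.75,0],
    [0,7.75,0],
    [0,7.75,0],
    [0,7.75,0],
    [0,7.75,0],
  ],
  twist=[0,0,0,0,0,0,0,0,0,0,0,0,0,0,0,0,0,0,0,0],
  fingers=[60,60,60,60,60,60,60,60,60,60,255,255,255,255,255,255,255,255,255,255],
)

```text
time_s: 14.17
tool_pos: [0.4751, 0.0251, 0.252]
eef_rot: [[0.126, 0.0, 0.992], [-0.992, 0.0, 0.126], [-0.0, -1.0, 0.0]]
ft_force: [-0.8, -0.7, 1.3]
width: 0.166
```

```bash
python3 - <<'E'
from h import *
o=ctrl.get_obs()
for k in ['time_s','tool_pos','eef_rot','ft_force','width']: print(k,np.round(o[k],4).tolist())
s=snap('wrist','w7')
E
```

```text
time_s 14.1667
tool_pos [0.4751, 0.0251, 0.252]
eef_rot [[0.126, 0.0, 0.992], [-0.992, 0.0, 0.126], [-0.0, -1.0, 0.0]]
ft_force [-0.8246, -0.6674, 1.2955]
width 0.1659
```

View pics/w7.png

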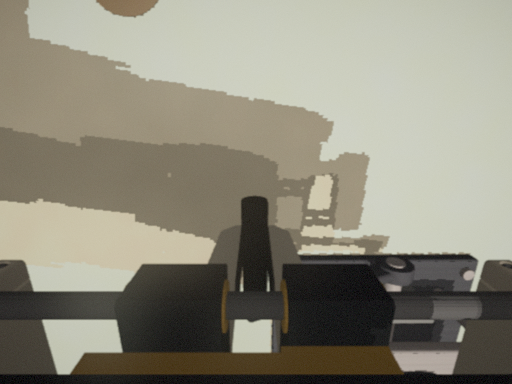

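Emit:
arm_command(
  linear=[
    [0,-0.22,0.09],
    [0,-0.44,0.2],
    [0,-0.65,0.31],
    [0,-0.85,0.43],
    [0,-1.05,0.57],
    [0,-1.24,0.71],
    [0,-1.42,0.87],
    [0,-1.6,1.03],
    [0,-1.77,1.2],
    [0,-1.93,1.38],
    [0,-2.08,1.57],
    [0,-2.22,1.76],
    [0,-2.22,1.76],
  ],
  twist=[0,0,0,0,0,0,0,0,0,0,0,0,0],
  fingers=[255,255,255,255,255,255,255,255,255,255,255,255,255],
)

```text
time_s: 15.3
tool_pos: [0.5171, 0.0307, 0.3089]
eef_rot: [[0.126, -0.009, 0.992], [-0.992, -0.0, 0.126], [-0.001, -1.0, -0.009]]
ft_force: [-28.2, -3.8, 25.7]
width: 0.162
```

```bash
cat > look2.py <<'E'
from h import *
import sys
o=ctrl.get_obs()
for k in ['time_s','tool_pos','eef_rot','ft_force','width']: print(k,np.round(o[k],4).tolist())
s=snap('wrist',sys.argv[1]+'w')
for n,x,y,w,f in (('scene',180,120,120,5),('side',190,120,150,4)):
    s=ctrl.snapshot(n); cv2.imwrite('pics/%s_%s.png'%(sys.argv[1],n),crop(s,x,y,w,w,f,.7))
E
python3 look2.py n1
```

```text
time_s 15.3
tool_pos [0.5171, 0.0307, 0.3089]
eef_rot [[0.1264, -0.0094, 0.9919], [-0.992, -0.0003, 0.1264], [-0.0009, -1.0, -0.0094]]
ft_force [-28.1785, -3.8002, 25.735]
width 0.1622
```

View pics/n1_scene.png

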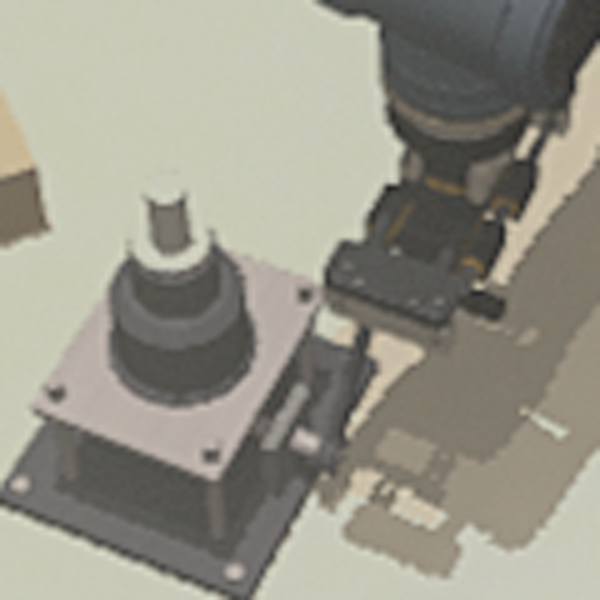

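View pics/n1_side.png

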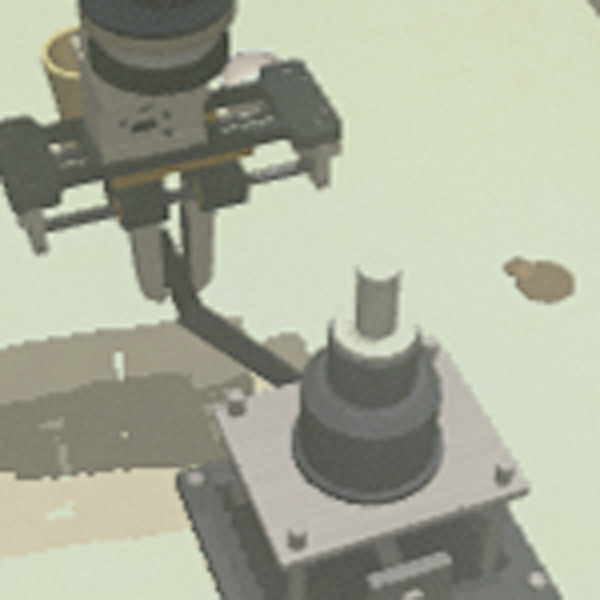

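Emit:
arm_command(
  linear=[
    [0,-0.07,-0.04],
    [0,-0.2,0.16],
    [0,-0.32,0.37],
    [0,-0.43,0.58],
    [0,-0.53,0.81],
    [0,-0.62,1.03],
    [0,-0.7,1.27],
    [0,-0.76,1.5],
    [0,-0.82,1.74],
    [0,-0.82,1.74],
  ],
  twist=[0,0,0,0,0,0,0,0,0,0],
  fingers=[255,255,255,255,255,255,255,255,255,255],
)

```text
time_s: 16.28
tool_pos: [0.5622, 0.0362, 0.3293]
eef_rot: [[0.126, -0.001, 0.992], [-0.992, -0.0, 0.126], [0.0, -1.0, -0.001]]
ft_force: [-9.1, -1.4, 8.8]
width: 0.161
```

```bash
python3 look2.py n2
```

```text
time_s 16.2833
tool_pos [0.5622, 0.0362, 0.3293]
eef_rot [[0.1262, -0.001, 0.992], [-0.992, -0.0001, 0.1262], [0.0, -1.0, -0.001]]
ft_force [-9.0552, -1.3771, 8.8068]
width 0.1615
```

View pics/n2_side.png

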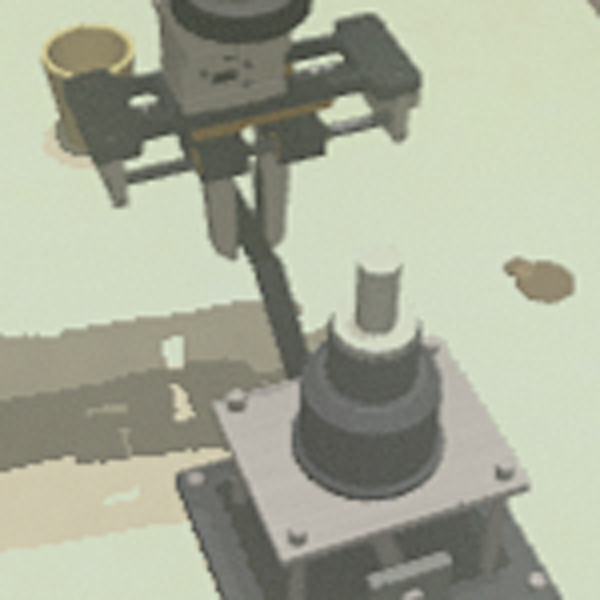

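View pics/n2_scene.png

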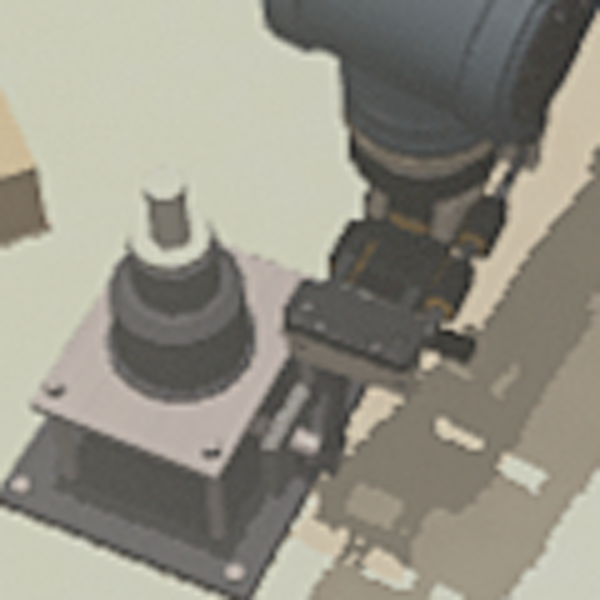

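Emit:
arm_command(
  linear=[
    [0,-0.03,0.2],
    [0,-0.05,0.38],
    [0,-0.07,0.55],
    [0,-0.09,0.72],
    [0,-0.1,0.87],
    [0,-0.1,0.98],
    [0,-0.1,0.98],
    [0,-0.1,0.98],
  ],
  twist=[0,0,0,0,0,0,0,0],
  fingers=[255,255,255,255,255,255,255,255],
)

```text
time_s: 17.1
tool_pos: [0.586, 0.0392, 0.3317]
eef_rot: [[0.126, -0.001, 0.992], [-0.992, -0.0, 0.126], [0.0, -1.0, -0.001]]
ft_force: [-8.2, -2.3, 5.9]
width: 0.163
```

```bash
python3 look2.py n3; python3 - <<'E'
from h import *
o=ctrl.get_obs(); t=np.array(o['tool_pos'])
d=np.array([-.126,.992,0]); xx=np.array([.992,.126,0])
s=ctrl.snapshot('side'); x,y,w,f=190,120,150,4
g=crop(s,x,y,w,w,f,.7)
base=np.array([.5862,.0395,.042]) ; 
for ph,col in ((-.1,(255,0,0)),(0,(0,0,255)),(.1,(0,255,0))):
    a=base-d*.036; b=a+.12*(np.cos(ph)*np.array([0,0,1])-np.sin(ph)*xx)
    q=[tuple(int(v) for v in (np.array(proj(s,k))-[x,y]+.5)*f) for k in (a,b)]
    cv2.line(g,q[0],q[1],col,1)
cv2.imwrite('pics/n3o.png',g)
s=ctrl.snapshot('scene'); x,y,w,f=180,120,120,5
g=crop(s,x,y,w,w,f,.7)
for ph,col in ((-.1,(255,0,0)),(0,(0,0,255)),(.1,(0,255,0))):
    a=base-d*.036; b=a+.12*(np.cos(ph)*np.array([0,0,1])-np.sin(ph)*xx)
    q=[tuple(int(v) for v in (np.array(proj(s,k))-[x,y]+.5)*f) for k in (a,b)]
    cv2.line(g,q[0],q[1],col,1)
for z,c in ((.182,(0,255,255)),(.196,(0,0,255))): circ(g,s,[.603,-.0945,z],.0225,f,x,y,c)
cv2.imwrite('pics/n3p.png',g)
E
```

```text
time_s 17.1
tool_pos [0.586, 0.0392, 0.3317]
eef_rot [[0.1262, -0.0013, 0.992], [-0.992, -0.0003, 0.1262], [0.0001, -1.0, -0.0013]]
ft_force [-8.196, -2.3028, 5.8917]
width 0.1627
```

View pics/n3o.png

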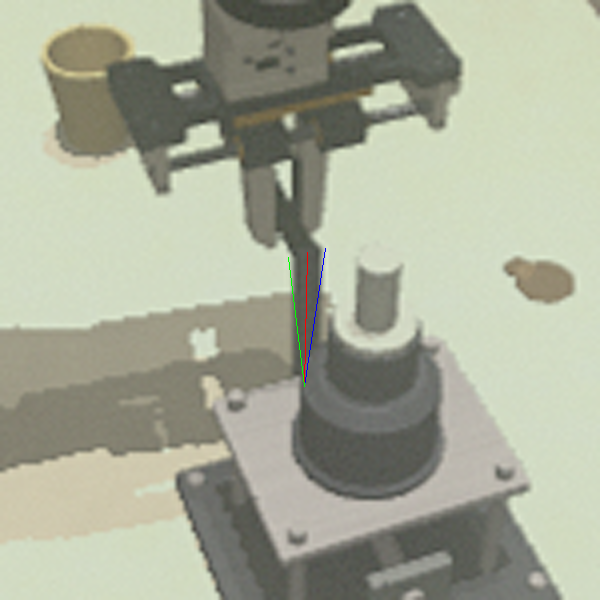

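View pics/n3p.png

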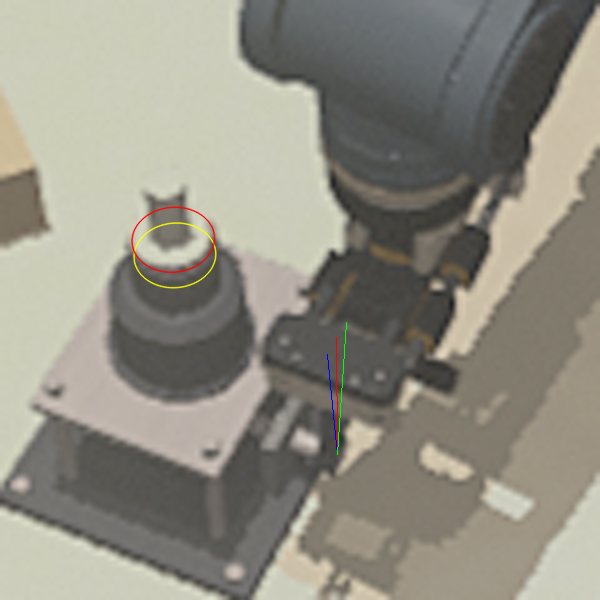

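View pics/n3w.png

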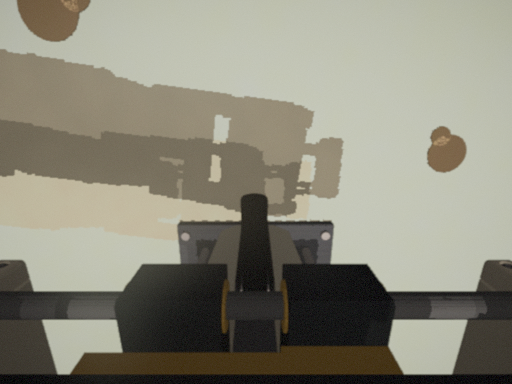

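```bash
python3 - <<'E'
from h import *
s=ctrl.snapshot('scene'); g=crop(s,180,120,120,120,5,1.0)
a=cv2.imread('pics/m_scene.png')
T=a[300:400,105:255]
r=cv2.matchTemplate(g[240:440,75:285],T,cv2.TM_CCOEFF_NORMED); _,v,_,l=cv2.minMaxLoc(r); print('shift',l[0]+75-105,l[1]+240-300,v)
p,q=np.array(proj(s,[.603,-.0945,.13])),np.array(proj(s,[.603,-.0945,.144])); print('expected',(q-p)*5)
cv2.imwrite('pics/fin.png',np.hstack([a[120:360,60:300],g[120:360,60:300]]))
o=ctrl.get_obs(); print(o['time_s'],np.round(o['tool_pos'],4),np.round(o['ft_force'],1),o['width'])
E
```

```text
shift -1 -15 0.9812261462211609
expected [ -1.52105114 -14.57713388]
17.4 [0.5859 0.0392 0.3317] [-7.7 -1.2  5.9] 0.1610278889490451
```

View pics/fin.png

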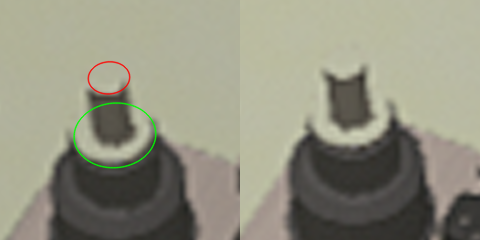

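```bash
python3 -c "
from bench import ctrl
print(ctrl.job_done()); print(ctrl.get_obs()['time_s'])"
```

```text
the job is handed in; nothing more can be done
None
the job is handed in; nothing more can be done
```

The stopper is in the flask neck with its collar on the rim. The cam lever is up at the top of its swing and still held in the fingers. I handed the job in at about 17.4 s.

**Stopper:** contact came at the expected seated height (TCP 0.382 m) with about 19 N. After release, the scene and side pictures show it upright with the collar down on the rim. The last picture, with the lever up, still shows it seated.

**Lever:**
- The grip point is within about 1 mm of straight above my estimate of the pivot.
- In the side picture the arm matches the line projected for "straight up".
- The flask rose 15 px in the scene picture, against 14.6 px expected for 14 mm.
- The gripper is closed on the bar (about 15 mm opening), holding against about 8 N of spring-back.

**Checks that disagreed:**
- Half-way up, the force on the tool reached about 38 N, mostly along the lever arm, so my path was about 2 mm too tight. I widened it and the force fell to about 10 N.
- In the last wrist picture the base-plate bolts suggest the pivot could be about 1.5 mm further on, roughly 0.01 rad. I left that uncorrected.
- I did not measure the crucible, dish and mould again at the end. Nothing was meant to touch them.

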